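Load the red mandrel into the hand press

ROBOT

A 6-joint arm with a two-finger parallel gripper is mounted at the origin on the work surface. World frame = base frame: x ahead of the robot, y to its left, z up, the work surface at z = 0. Lengths are in m, angles in rad, forces in N, time in s.
With the tool pointing down it reaches from about 0.325 to 0.85 m from the base axis. Payload 4.4 kg.
Tool frame: the origin (TCP) lies midway between the tips of the shut fingers; the grasp point (between the pads) lies r.tcp_to_grasp behind it (r.tcp_to_grasp is the distance from the TCP to the grasp point, in m); z points along the fingers, y is the line along which they close (so a half turn about z gives the same grasp; the last joint's range is limited). The gripper opens to 94 mm and grips with 3 to 60 N. Pads are 16 mm wide; open, the fingers measure 119 mm over their backs; the gripper's body (75 mm by 177 mm) begins 78 mm behind the grasp point.
Start: joints at [1.19, 0.207, 1.542, -0, 1.393, -0.15], TCP at [0.131, 0.56, 0.205] pointing down, gripper open.
Joint ranges: [-2.73, 2.73], [-0.86, 2.22], [0.23, 2.46], [-1.11, 4.25], [0.08, 2.63], [-2.82, 2.82]. Speed limits (rad/s): [2.79, 2.79, 3.14, 3.14, 3.14, 3.14].

INTERFACE

Orientations are given as a unit quaternion [x, y, z, w].
In Python, from rig import r gives the robot as it stands. The module is installed in compiled form; this text tells all that it offers.
- The arm moves only by the tool jog_arm, never from a script. Its argument "targets" is a list of rows, each a list of 3 entries, a list of its own where there are three numbers: the shift along the tool's x, y, z each as a share of 0.5 m, from -1 to 1, then the turn about the tool's z as a share of 2 rad, from -1 to 1, then the opening, from 0 (shut) to 1 (fully open). A call has 1 to 12 rows; each row is the pose to reach, as a shift and turn from the pose commanded when the call began, along the tool's axes at that moment; what a row does not reach only later rows make up. A row lasts 1/12 s, in which the tool goes at most 41.7 mm and 7.16 degrees, less where a joint would pass 70% of its speed; a pose out of reach is approached as far as the arm can. A call with a number of a shift or a turn outside -1 to 1 is refused whole. A call with a gripper value outside its range is refused whole. The fingers move at their own pace and stop on an object; "newtons" is the grip in N (left out, the last holds). Time passes only in rows, so rows that repeat a pose let the fingers close. It gives the time, the measured TCP pose, the force, the opening and the grip force at its end, in the units of the state.
- r.read_state(): the state, without advancing time (a new reading comes with each control period).
- r.capture(name): name is "scene" or "side" or "wrist"; returns a dict with "pixels" (480x640x3 uint8, red, green, blue), "fx", "fy", "cx", "cy" (pixels), "k1" (the pictures are not rectified: a ray, as slopes to the right and down, at radius r is drawn at 1 + k1 r^2 times it, then the intrinsics apply), "view" (4x4, takes a point from world to camera coordinates); the wrist camera has in their place "T_tool_cam" (4x4, takes a point from camera to tool coordinates, whose origin is the TCP and whose axes are the flange's). Camera axes: x right, y down, z forward; pixel columns grow to the right and rows downward; lengths in m; the calibration is good to about 2 mm. A picture is of the moment at which its call begins: read the wrist's pose just before it. There is no depth.
- r.hand_in(): hands the job in; it is judged then, once.
The state is a dict: "time_s": time; "joints": joint angles; "qd": joint speeds; "joint_efforts": joint torques, N m; "ee_pos": TCP position; "tool_rot": TCP orientation; "force": force on the tool from outside, world axes, zero at the start; "ft_torque": the same for the moment, N m; "opening": finger opening in m; "finger_force": force on a finger pad.
Only numpy, scipy, OpenCV 4.12 (cv2) and the standard library are available. Lean on these libraries where they do the work, as an engineer would, in place of code of your own. Each camera call takes 0.05 s, during which the arm holds its last target. There are 200 camera calls.

TASK

Take the red-headed mandrel out of the wooden rack and stand it upright in the tapered socket on the hand press's bed, lowering it in rather than dropping it, until its taper is fully home. Let go of it and leave the yellow and black mandrels where they are in the rack.

Things in the scene. Friction and masses are not known exactly. Their poses are not given: they have to be found in the camera images.
- mandrel_red_head (a point): Centre of the red head (32 mm wide, 44 mm tall cylinder; grip it) of a loose upright mandrel, 98 mm tall, 0.15-0.3 kg. Above the head: 8 mm brass nose. Below: flange 58 mm wide, 6 mm thick, then an aluminium taper 40 mm tall narrowing from 48 to 18 mm. z: up its axis. Flange top lies 22 mm, underside 28 mm, taper tip 68 mm below this point. Hangs by its flange, loose in a rack hole.
- mandrel_yellow_head (a point): The same point on a like mandrel with a yellow head, in another hole of the rack; it stays. The rack is a fixed wooden block, 86 x 250 mm and 60 mm high, with three round 55 mm holes 75 mm apart in a straight row; which mandrel is in which hole varies.
- mandrel_black_head (a point): The same point on a like mandrel with a black head, in the remaining hole of the rack; it stays.
- press_socket (a point): Centre of the mouth of the socket: grey iron cup fixed on the bed of a dark hand press, mouth 91 mm above the desk. z up, x along the bed to the press column. Mouth 46 mm wide inside, 59 mm outside; narrows to 16 mm at 40 mm depth. With the taper home the flange is about 3 mm above the mouth and the head centre about 31 mm above this point. The press head (0.32 m high) begins 155 mm along +x.
Mind the look-alikes: they are no part of the job. Leave any green look-alike of the part that bears mandrel_red_head alone.

How it is judged:
By the outcome, as a careful person would: the job done as asked, in the order asked, and still so for the second after the job is handed in, with the robot touching nothing.
It also fails if it takes over 38 s, if anything falls off the work surface, if the arm or the gripper's body presses on something with over 40 N, if the wrist force passes 120 N, or if a joint passes its speed limit or range.

## Working session

There is one attempt and no reset: what is moved stays moved. The work goes in short steps, Python scripts to look and compute and a tool call to move; the robot and the scene stay as the last step left them, time stands still between calls to the robot, and variables do not carry over. Pictures are saved under pics/ and viewed, at most 10 in all, crops included, and the job is handed in when it is done.

Besides the shell and the picture viewer there is one more tool, called after "Emit:" as a command line: name --argument value ..., lists and objects as JSON in quotes. jog_arm: Moves the arm, as the interface text tells. Shift numbers are shares of 0.5 m and turn numbers shares of 2 rad, none past 1 either way. Its arguments: {"type":"object","properties":{"targets":{"type":"array"},"newtons":{"type":"number"}},"required":["targets"]}

```bash
mkdir -p pics; cat > h.py <<'E'
from rig import r
import numpy as np, cv2
from scipy.spatial.transform import Rotation as R
def cap(n):
    s=r.read_state(); c=r.capture(n)
    if n=="wrist":
        T=np.eye(4);T[:3,:3]=R.from_quat(s["tool_rot"]).as_matrix();T[:3,3]=s["ee_pos"]
        c["c2w"]=T@np.array(c["T_tool_cam"])
    else: c["c2w"]=np.linalg.inv(np.array(c["view"]))
    return c
def ray(c,u,v):
    d=np.array([(u-c["cx"])/c["fx"],(v-c["cy"])/c["fy"]]);p=d.copy()
    for _ in range(20): p=d/(1+c["k1"]*(p@p))
    M=c["c2w"];return M[:3,3],M[:3,:3]@np.array([p[0],p[1],1])
def onz(c,u,v,z):
    o,d=ray(c,u,v);return o+d*(z-o[2])/d[2]
def proj(c,P):
    q=np.linalg.inv(c["c2w"])@np.append(P,1);p=q[:2]/q[2];p=p*(1+c["k1"]*(p@p))
    return p*[c["fx"],c["fy"]]+[c["cx"],c["cy"]]
def tri(L):
    A=np.zeros((3,3));b=np.zeros(3)
    for o,d in L:
        d=d/np.linalg.norm(d);Q=np.eye(3)-np.outer(d,d);A+=Q;b+=Q@o
    return np.linalg.solve(A,b)
def save(n,im,): cv2.imwrite("pics/"+n+".png",cv2.cvtColor(im,cv2.COLOR_RGB2BGR))
def blobs(c,h0,h1,smin=120,vmin=60,amin=60):
    hsv=cv2.cvtColor(c["pixels"],cv2.COLOR_RGB2HSV);H,S,V=cv2.split(hsv)
    m=((H>=h0)&(H<=h1) if h0<=h1 else (H>=h0)|(H<=h1))&(S>smin)&(V>vmin)
    n,_,st,ce=cv2.connectedComponentsWithStats(m.astype(np.uint8))
    return [(st[i].tolist(),ce[i].round(1).tolist()) for i in range(1,n) if st[i][4]>amin]
E
python3 - <<'E'
from h import *
print(r.read_state(), r.tcp_to_grasp)
for n in ["scene","side","wrist"]:
    c=cap(n);save(n+"0",c["pixels"]);print(n,c["c2w"].round(3).tolist(),c["fx"],c["k1"])
    print("red",blobs(c,174,6));print("yel",blobs(c,22,34));print("grn",blobs(c,45,85))
E
```

```text
{'time_s': 0.0, 'joints': array([ 1.19052499e+00,  2.07426619e-01,  1.54291385e+00, -4.92912306e-05,
        1.39347849e+00, -1.50467250e-01]), 'qd': array([-4.26122557e-04,  9.72021521e-04, -9.96878247e-04,  8.34425541e-04,
       -3.45811156e-05, -9.75780616e-04]), 'joint_efforts': array([-1.31617806e-03, -3.70882130e+01, -2.81412184e+01,  6.97518094e-02,
        3.64163727e-02, -1.38074297e-04]), 'ee_pos': array([0.13069049, 0.55914145, 0.20430606]), 'tool_rot': array([ 1.14644961e-01,  9.93405906e-01, -1.08054910e-03, -2.68536518e-04]), 'force': array([ 0.18780496, -0.25377368, -0.40516219]), 'ft_torque': array([-0.03441501, -0.0401929 ,  0.03001516]), 'finger_force': 0.0, 'opening': 0.09413158124588814} 0.0188
scene [[0.013, 0.668, -0.744, 1.061], [1.0, -0.025, -0.004, -0.056], [-0.021, -0.744, -0.668, 0.589], [0.0, 0.0, 0.0, 1.0]] 451.960371901705 0.006518258704262144
red [([234, 223, 21, 31, 431], [244.7, 239.7])]
yel [([188, 231, 23, 30, 420], [200.3, 247.2])]
grn [([365, 64, 58, 9, 157], [394.7, 67.9]), ([171, 67, 140, 34, 1438], [245.6, 75.0]), ([104, 71, 54, 32, 544], [133.6, 79.8]), ([9, 72, 88, 17, 767], [50.8, 77.2]), ([263, 194, 28, 41, 658], [276.4, 214.8]), ([316, 250, 33, 44, 855], [332.4, 273.0]), ([202, 299, 38, 48, 1076], [220.4, 325.3]), ([184, 389, 69, 70, 3180], [220.6, 426.8])]
side [[0.99, -0.105, 0.098, 0.386], [-0.144, -0.741, 0.655, -0.726], [0.004, -0.663, -0.749, 0.898], [0.0, 0.0, 0.0, 1.0]] 585.6443850068765 -0.1723910933314703
red [([323, 299, 20, 30, 365], [332.5, 314.6])]
yel [([341, 336, 19, 29, 365], [349.5, 351.7])]
grn [([330, 242, 28, 36, 590], [343.5, 260.8]), ([248, 296, 30, 36, 673], [262.4, 315.3]), ([404, 310, 31, 37, 692], [419.1, 330.5])]
wrist [[0.228, 0.939, 0.258, 0.055], [0.974, -0.219, -0.063, 0.577], [-0.003, 0.265, -0.964, 0.384], [0.0, 0.0, 0.0, 1.0]] 340.12937224449723 -0.04660952579631615
red []
yel []
grn []
```

View pics/scene0.png

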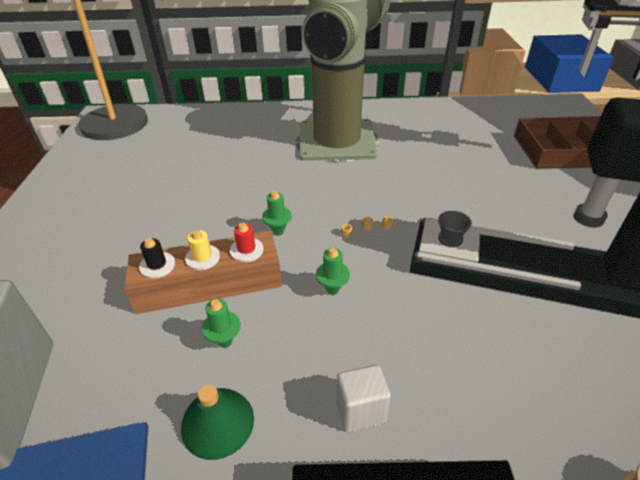

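View pics/side0.png

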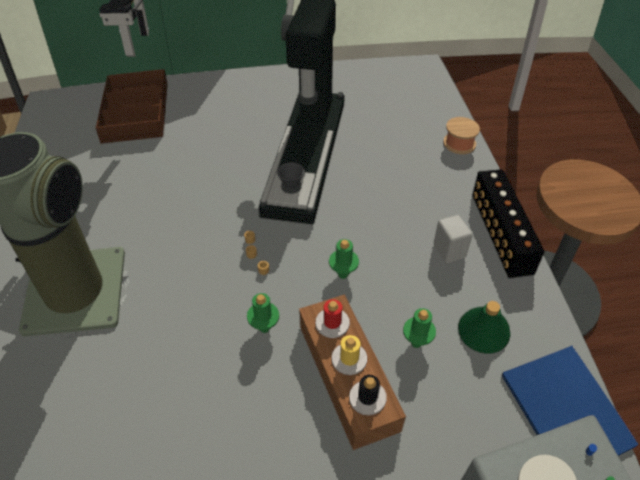

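View pics/wrist0.png

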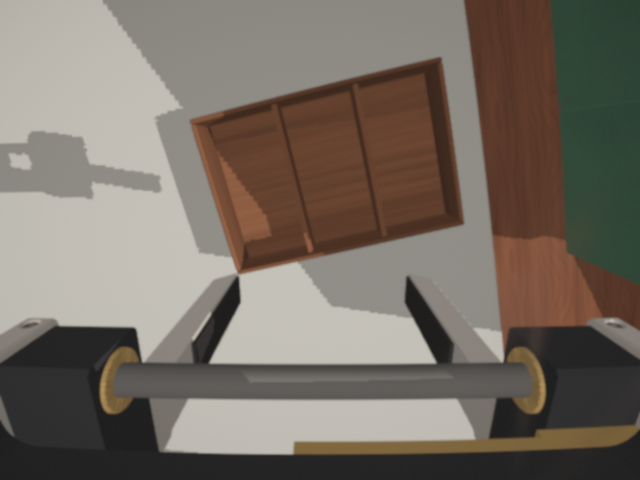

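The scene view shows three heads in the rack: black (152,253), yellow (200,247) and red (245,240), which is (332,315) in the side view. The green look-alikes stand outside the rack at (276,215), (332,273) and (220,325). Only the red head in the end hole fits. The socket cup is at about (455,222) in scene and (291,172) in side. Next I'll triangulate these and check an enlarged crop.

```bash
python3 - <<'E'
from h import *
a=cap("scene");b=cap("side")
def bb(x): s=x[0]; return (s[0]+s[2]/2,s[1]+s[3]/2)
def redc(c): return bb(blobs(c,174,6)[0])
P=tri([ray(a,*redc(a)),ray(b,*redc(b))]);print("red",P.round(4),proj(a,P)-redc(a),proj(b,P)-redc(b))
Y=tri([ray(a,*bb(blobs(a,22,34)[0])),ray(b,*bb(blobs(b,22,34)[0]))]);print("yel",Y.round(4))
print("expected z 0.088; planes:",onz(a,*redc(a),.088).round(4),onz(b,*redc(b),.088).round(4))
S=[onz(a,455,221,.091),onz(b,291,170,.091)];print("sock",[s.round(4) for s in S])
im=np.zeros((600,800,3),np.uint8)
f=lambda c,x,y,w,h,W,H:cv2.resize(c["pixels"][y:y+h,x:x+w],(W,H),interpolation=cv2.INTER_CUBIC)
im[:300,:400]=f(a,120,200,160,120,400,300); im[:300,400:]=f(b,290,285,120,90,400,300)
im[300:,:400]=f(a,415,192,80,60,400,300); im[300:,400:]=f(b,251,140,80,60,400,300)
save("crop1",im)
E
```

```text
red [ 0.4868 -0.1799  0.0896] [-0.01615551  0.01521653] [-0.0140609  -0.01738778]
yel [ 0.5026 -0.2531  0.0893]
expected z 0.088; planes: [ 0.4849 -0.1803  0.088 ] [ 0.487  -0.1789  0.088 ]
sock [array([0.4559, 0.1816, 0.091 ]), array([0.4555, 0.186 , 0.091 ])]
```

View pics/crop1.png

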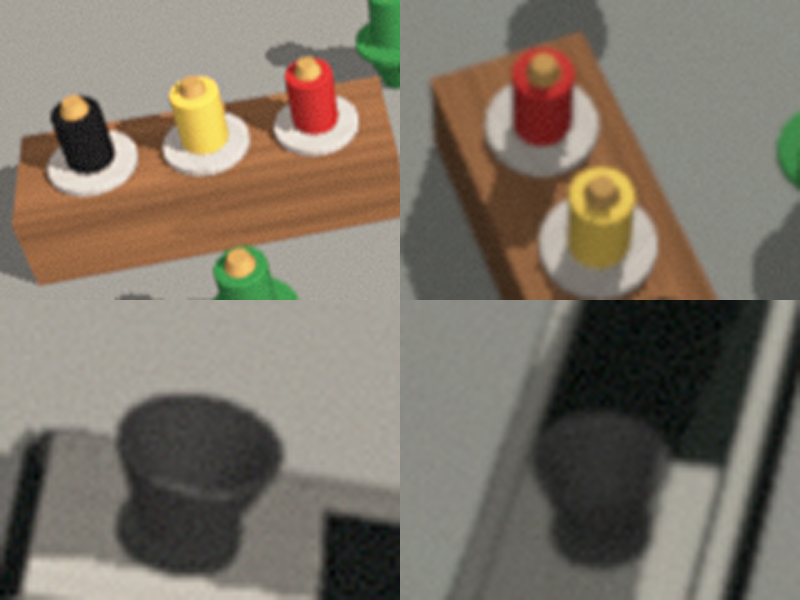

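The crop confirms it: red head and brass nose on a white flange in the rack's end hole, upright, next to the yellow one. The socket rim's centre is at about scene (455,221) and side (291,172). I'll move over the red head with the fingers closing across the row.

Emit:
jog_arm --targets '[[[-0.515,-0.64,-0.12],0.3,1],[[-0.515,-0.64,-0.12],0.3,1],[[-0.515,-0.64,-0.12],0.3,1],[[-0.515,-0.64,-0.12],0.3,1],[[-0.515,-0.64,-0.12],0.3,1],[[-0.515,-0.64,-0.12],0.3,1],[[-0.515,-0.64,-0.12],0.3,1],[[-0.515,-0.64,-0.12],0.3,1],[[-0.515,-0.64,-0.12],0.3,1],[[-0.515,-0.64,-0.12],0.3,1],[[-0.515,-0.64,-0.12],0.3,1],[[-0.515,-0.64,-0.12],0.3,1]]'

```text
time_s: 1.25
ee_pos: [0.31, 0.188, 0.2659]
tool_rot: [0.406, 0.914, 0.001, 0.0]
force: [-0.2, 0.5, 0.3]
opening: 0.0941
finger_force: 0.0
```

```bash
cat >> h.py <<'E'
def go(P,ang=None):
    "shares to bring TCP to P with tool y at world angle ang (deg)"
    s=r.read_state();M=R.from_quat(s["tool_rot"]).as_matrix()
    a=np.degrees(np.arctan2(M[1,1],M[0,1]))
    print("pos",s["ee_pos"].round(4),"yang",a.round(2),"t",s["time_s"],"F",s["force"].round(1),"op",round(s["opening"],4),"tilt",M[:,2].round(4))
    print("shift",(M.T@(np.array(P)-s["ee_pos"])/.5).round(4),"turn",None if ang is None else round(np.radians(a-ang)/2,4))
E
python3 -c "
from h import *
go([.487,-.18,.20],12.2)"
```

```text
pos [0.31   0.188  0.2659] yang 42.07 t 1.25 F [-0.2  0.5  0.3] op 0.0941 tilt [ 1.2e-03  8.0e-04 -1.0e+00]
shift [-0.7836 -0.2306  0.1317] turn 0.2607
```

Emit:
jog_arm --targets '[[[-0.784,-0.23,0.13],0.26,1],[[-0.784,-0.23,0.13],0.26,1],[[-0.784,-0.23,0.13],0.26,1],[[-0.784,-0.23,0.13],0.26,1],[[-0.784,-0.23,0.13],0.26,1],[[-0.784,-0.23,0.13],0.26,1],[[-0.784,-0.23,0.13],0.26,1],[[-0.784,-0.23,0.13],0.26,1],[[-0.784,-0.23,0.13],0.26,1],[[-0.784,-0.23,0.13],0.26,1],[[-0.784,-0.23,0.13],0.26,1],[[-0.784,-0.23,0.13],0.26,1]]'

```text
time_s: 2.25
ee_pos: [0.4891, -0.176, 0.1987]
tool_rot: [0.625, 0.781, 0.0, -0.002]
force: [-1.0, 0.2, 0.1]
opening: 0.0939
finger_force: 0.0
```

```bash
python3 - <<'E'
from h import *
go([.487,-.18,.13],12.2)
c=cap("wrist");save("w1",c["pixels"]);print(blobs(c,174,6),blobs(c,22,34))
print(proj(c,[.487,-.18,.11]),proj(c,[.487,-.18,.118]))
# nose (brass) and flange
hsv=cv2.cvtColor(c["pixels"],cv2.COLOR_RGB2HSV)
m=((hsv[...,1]<50)&(hsv[...,2]>150)).astype(np.uint8)
n,_,st,ce=cv2.connectedComponentsWithStats(m)
print([(st[i].tolist(),ce[i].round(1)) for i in range(1,n) if st[i][4]>300])
E
```

```text
pos [ 0.4891 -0.176   0.1987] yang 12.69 t 2.25 F [-1.   0.2  0.1] op 0.0939 tilt [-0.003   0.0026 -1.    ]
shift [-0.0073 -0.0055  0.1373] turn 0.0043
[([298, 221, 37, 46, 971], [316.3, 242.7])] [([300, 296, 34, 50, 1038], [317.0, 317.9])]
[319.575284   249.51886425] [319.47682621 252.36605407]
[([287, 206, 60, 54, 1262], array([319.2, 224.7])), ([289, 280, 57, 47, 1095], array([319.8, 297.7])), ([294, 347, 49, 17, 559], array([318.7, 355.9]))]
```

View pics/w1.png

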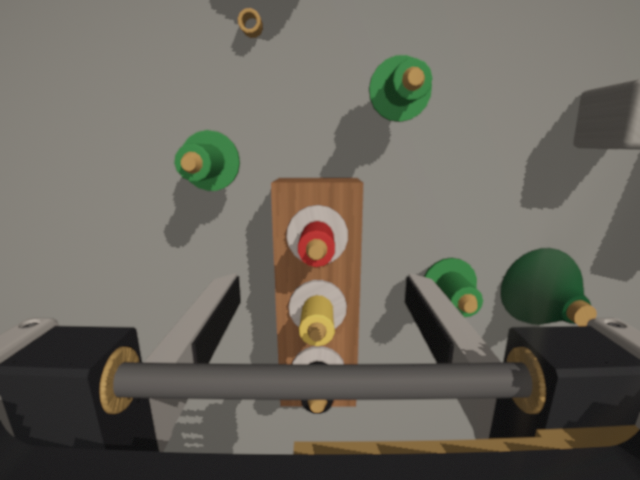

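The wrist view shows the red head in the end hole, nose at (317,249) and flange centred at (317,235), with yellow at (317,305) and black below it. The rack is aligned with the fingers. I'll refine the position from this.

```bash
python3 - <<'E'
from h import *
c=cap("wrist")
A=onz(c,317,249,.118);B=onz(c,317,235,.066);Y=onz(c,316.5,330,.118);print(A,B,Y)
P=(A+B)/2
print(np.degrees(np.arctan2(*(A-Y)[:2][::-1])))
go([*P[:2],.075],12.7)
E
```

```text
[ 0.48421366 -0.17698163  0.118     ] [ 0.48370911 -0.17866872  0.066     ] [ 0.49950911 -0.24782215  0.118     ]
102.18391637621804
pos [ 0.4886 -0.1747  0.1998] yang 12.81 t 2.35 F [-0.4  0.6  0.8] op 0.0938 tilt [-0.0013  0.0017 -1.    ]
shift [-0.0044 -0.0102  0.2496] turn 0.001
```

Emit:
jog_arm --targets '[[[-0.004,-0.01,0.08],0,1],[[-0.004,-0.01,0.14],0,1],[[-0.004,-0.01,0.14],0,1],[[-0.004,-0.01,0.14],0,1]]'

```text
time_s: 2.68
ee_pos: [0.4828, -0.1775, 0.1297]
tool_rot: [0.624, 0.782, -0.0, -0.002]
force: [-0.3, -0.5, 0.8]
opening: 0.0939
finger_force: 0.0
```

```bash
python3 - <<'E'
from h import *
c=cap("wrist");save("w2",c["pixels"]);print(blobs(c,174,6))
go([.484,-.178,.074],12.4)
print(proj(c,[.484,-.178,.118]),proj(c,[.484,-.178,.066]))
E
```

```text
[([300, 240, 49, 63, 1799], [323.7, 269.1])]
pos [ 0.4845 -0.1788  0.1315] yang 12.79 t 2.7333 F [ 0.9 -0.4  0.4] op 0.0942 tilt [ 7.e-04 -1.e-04 -1.e+00]
shift [ 0.0018 -0.0007  0.1151] turn 0.0034
[324.86189674 281.59222654] [324.52211669 255.51989877]
```

View pics/w2.png

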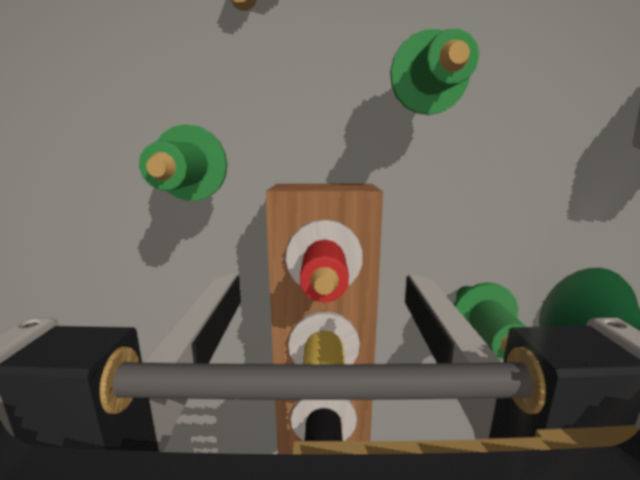

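The wrist view shows the nose at (325,281) and the flange at (325,256), both as predicted, midway between the fingers. I'll descend, then close.

Emit:
jog_arm --targets '[[[0,0,0.06],0,1],[[0,0,0.1],0,1],[[0,0,0.115],0,1],[[0,0,0.115],0,1],[[0,0,0.115],0,0],[[0,0,0.115],0,0],[[0,0,0.115],0,0],[[0,0,0.115],0,0],[[0,0,0.115],0,0],[[0,0,0.115],0,0],[[0,0,0.115],0,0],[[0,0,0.115],0,0]]' --newtons 30

```text
time_s: 3.73
ee_pos: [0.4841, -0.1803, 0.073]
tool_rot: [0.625, 0.781, -0.0, -0.0]
force: [-0.2, 0.4, -0.7]
opening: 0.044
finger_force: 0.0
```

Emit:
jog_arm --targets '[[[0,0,0],0,0],[[0,0,0],0,0],[[0,0,0],0,0],[[0,0,0],0,0],[[0,0,0],0,0],[[0,0,0],0,0]]' --newtons 30

```text
time_s: 4.23
ee_pos: [0.4842, -0.1802, 0.0729]
tool_rot: [0.625, 0.781, 0.0, 0.0]
force: [1.5, -0.6, 0.0]
opening: 0.032
finger_force: 30.0
```

Emit:
jog_arm --targets '[[[0,0,-0.03],0,0],[[0,0,-0.06],0,0],[[0,0,-0.1],0,0],[[0,0,-0.15],0,0],[[0,0,-0.22],0,0],[[0,0,-0.28],0,0],[[0,0,-0.33],0,0],[[0,0,-0.33],0,0],[[0,0,-0.33],0,0]]'

```text
time_s: 4.98
ee_pos: [0.4848, -0.1807, 0.239]
tool_rot: [0.625, 0.781, 0.0, 0.001]
force: [-0.8, -0.3, -2.6]
opening: 0.0316
finger_force: 30.0
```

```bash
python3 - <<'E'
from h import *
go([.4555,.182,.24],12.4)
go([.38,.08,.24],12.4)
E
```

```text
pos [ 0.4848 -0.1807  0.239 ] yang 12.66 t 4.9833 F [-0.8 -0.3 -2.6] op 0.0316 tilt [ 0.0025 -0.0016 -1.    ]
shift [ 0.7205  0.1018 -0.0033] turn 0.0023
pos [ 0.4848 -0.1807  0.239 ] yang 12.66 t 4.9833 F [-0.8 -0.3 -2.6] op 0.0316 tilt [ 0.0025 -0.0016 -1.    ]
shift [ 0.5546 -0.0902 -0.0033] turn 0.0023
```

Emit:
jog_arm --targets '[[[0.06,0.01,0],0,0],[[0.14,0.03,0],0,0],[[0.22,0.05,0],0,0],[[0.3,0.06,0],0,0],[[0.38,0.08,0],0,0],[[0.46,0.1,0],0,0],[[0.52,0.1,0],0,0],[[0.56,0.1,0],0,0],[[0.56,0.1,0],0,0],[[0.56,0.1,0],0,0],[[0.56,0.1,0],0,0]]'

```text
time_s: 5.9
ee_pos: [0.4706, 0.1032, 0.236]
tool_rot: [0.625, 0.781, -0.001, -0.001]
force: [0.9, 0.4, -1.1]
opening: 0.0317
finger_force: 30.0
```

```bash
python3 - <<'E'
from h import *
go([.4555,.182,.24])
c=cap("wrist");save("w3",c["pixels"]);np.save("c.npy",c,allow_pickle=True)
print(proj(c,[.4555,.182,.091]),blobs(c,174,6))
E
```

```text
pos [0.4706 0.1032 0.236 ] yang 12.66 t 5.9 F [ 0.9  0.4 -1.1] op 0.0317 tilt [-3.4e-03 -9.0e-04 -1.0e+00]
shift [ 0.1603  0.005  -0.008 ] turn None
[326.07014927 144.48557747] [([288, 260, 69, 89, 3487], [322.1, 300.1])]
```

View pics/w3.png

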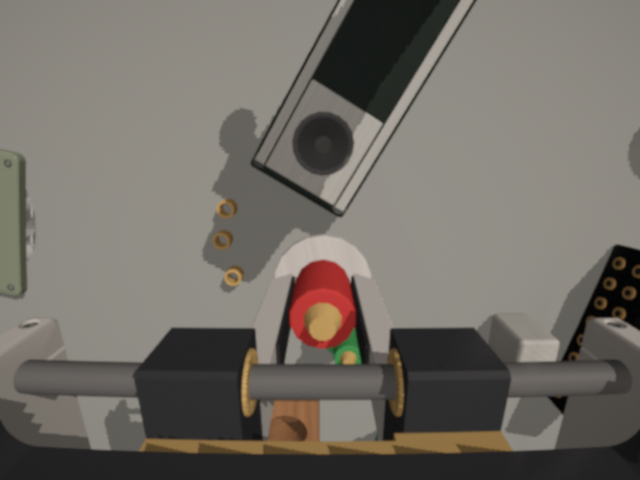

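The wrist view shows the socket mouth at about (323,143), the gripped mandrel's nose at (323,322), and the bed running up and to the right. I'll measure both through the same camera.

```bash
python3 - <<'E'
from h import *
c=np.load("c.npy",allow_pickle=True).item()
g=cv2.cvtColor(c["pixels"],cv2.COLOR_RGB2GRAY)
roi=((g[100:190,280:366]<78)*255).astype(np.uint8)
cs,_=cv2.findContours(roi,cv2.RETR_EXTERNAL,cv2.CHAIN_APPROX_NONE)
for k in cs:
    if cv2.contourArea(k)>800:
        (x,y),rad=cv2.minEnclosingCircle(k);print(cv2.contourArea(k),x+280,y+100,rad,cv2.fitEllipse(k))
hc=cv2.HoughCircles(cv2.GaussianBlur(g[95:195,270:376],(3,3),0),cv2.HOUGH_GRADIENT,1,50,param1=80,param2=15,minRadius=25,maxRadius=36)
print(None if hc is None else hc+[270,95,0])
hsv=cv2.cvtColor(c["pixels"],cv2.COLOR_RGB2HSV)
m=np.zeros(g.shape,np.uint8);m[295:350,295:352]=((hsv[...,0]>10)&(hsv[...,0]<28)&(hsv[...,1]>90))[295:350,295:352]
n,_,st,ce=cv2.connectedComponentsWithStats(m);print([(st[i].tolist(),ce[i]) for i in range(1,n) if st[i][4]>80])
g2=m*255
T=np.array(c["T_tool_cam"]);c2=dict(c);c2["c2w"]=T
print("nose tool",onz(c2,323.5,324,-.0445),"socket world",onz(c,323,143,.091))
E
```

```text
2810.5 323.0 143.27678680419922 31.129234313964844 ((42.26198196411133, 42.90840148925781), (58.36524200439453, 61.40376281738281), 16.818838119506836)
[[[324.5        142.5         32.20000076]]]
[([305, 303, 37, 38, 1085], array([322.55207373, 320.99815668]))]
nose tool [ 1.92226270e-03  5.98974337e-05 -4.45000000e-02] socket world [0.45245371 0.18267097 0.091     ]
```

```bash
python3 - <<'E'
from h import *
c=np.load("c.npy",allow_pickle=True).item()
c["c2w"]=np.array(c["T_tool_cam"])
for z in (.145,.148): print((onz(c,323.1,143.2,z)-onz(c,322.7,323,-.0445))/.5)
for _ in range(3): go([.4535,.1825,.24])
E
```

```text
[0.15785165 0.00117601 0.379     ]
[0.15793701 0.00119078 0.385     ]
pos [0.471  0.1029 0.2365] yang 12.6 t 5.95 F [ 0.4  0.5 -0.9] op 0.0314 tilt [-2.6e-03 -7.0e-04 -1.0e+00]
shift [ 0.163   0.0006 -0.0071] turn None
pos [0.471  0.1029 0.2365] yang 12.6 t 5.95 F [ 0.4  0.5 -0.9] op 0.0314 tilt [-2.6e-03 -7.0e-04 -1.0e+00]
shift [ 0.163   0.0006 -0.0071] turn None
pos [0.471  0.1029 0.2365] yang 12.6 t 5.95 F [ 0.4  0.5 -0.9] op 0.0314 tilt [-2.6e-03 -7.0e-04 -1.0e+00]
shift [ 0.163   0.0006 -0.0071] turn None
```

Emit:
jog_arm --targets '[[[0.06,0.001,0],0,0],[[0.12,0.001,0],0,0],[[0.158,0.001,0],0,0],[[0.158,0.001,0.05],0,0],[[0.158,0.001,0.1],0,0],[[0.158,0.001,0.15],0,0],[[0.158,0.001,0.17],0,0],[[0.158,0.001,0.17],0,0],[[0.158,0.001,0.17],0,0]]'

```text
time_s: 6.7
ee_pos: [0.455, 0.1802, 0.1529]
tool_rot: [0.625, 0.78, -0.0, -0.0]
force: [0.0, 0.1, -1.7]
opening: 0.0316
finger_force: 30.0
```

```bash
python3 - <<'E'
from h import *
go([.4535,.1825,.1075])
a=cap("scene");b=cap("side")
f=lambda c,x,y,w,h,W,H:cv2.resize(c["pixels"][y:y+h,x:x+w],(W,H),interpolation=cv2.INTER_CUBIC)
save("crop2",np.hstack([f(a,405,140,100,120,400,480),f(b,241,85,100,120,400,480)]))
E
```

```text
pos [0.455  0.1802 0.1529] yang 12.57 t 6.7 F [ 0.   0.1 -1.7] op 0.0316 tilt [-8.e-04 -3.e-04 -1.e+00]
shift [ 0.0051 -0.0019  0.0907] turn None
```

View pics/crop2.png

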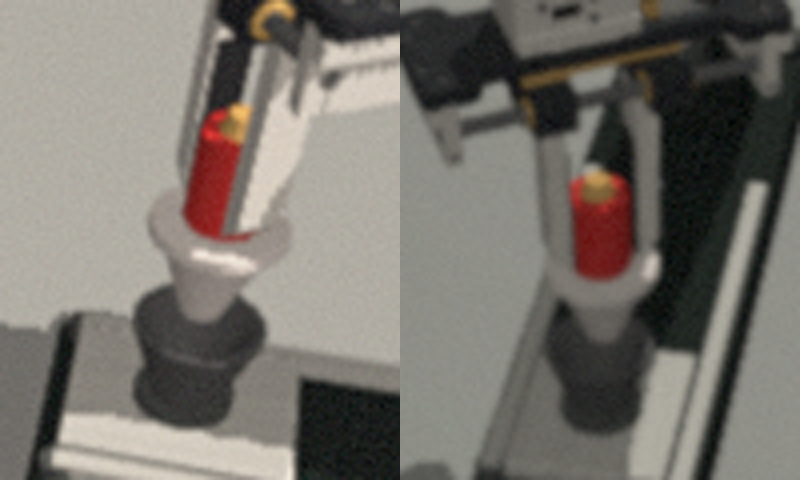

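Both views show the taper tip, scene crop (200,315) and side crop (602,335), centred over the mouth at (200,325) and (600,345). I'll lower it gently.

Emit:
jog_arm --targets '[[[0,0,0.01],0,0],[[0,0,0.02],0,0],[[0,0,0.03],0,0],[[0,0,0.04],0,0],[[0,0,0.05],0,0],[[0,0,0.06],0,0],[[0,0,0.068],0,0],[[0,0,0.074],0,0],[[0,0,0.074],0,0],[[0,0,0.074],0,0]]'

```text
time_s: 7.63
ee_pos: [0.4546, 0.1811, 0.1157]
tool_rot: [0.625, 0.781, -0.0, -0.0]
force: [-0.5, -1.1, -1.6]
opening: 0.0317
finger_force: 30.0
```

Emit:
jog_arm --targets '[[[0,0,0.003],0,0],[[0,0,0.006],0,0],[[0,0,0.009],0,0],[[0,0,0.011],0,0],[[0,0,0.011],0,0],[[0,0,0.011],0,0]]'

```text
time_s: 8.13
ee_pos: [0.4543, 0.1814, 0.1105]
tool_rot: [0.625, 0.781, -0.0, -0.001]
force: [-2.6, 1.3, 1.2]
opening: 0.0319
finger_force: 30.0
```

Emit:
jog_arm --targets '[[[0.001,-0.002,0],0,0],[[0.001,-0.002,0.002],0,0],[[0.001,-0.002,0.004],0,0],[[0.001,-0.002,0.004],0,0],[[0.001,-0.002,0.004],0,0]]'

```text
time_s: 8.55
ee_pos: [0.4534, 0.1816, 0.1085]
tool_rot: [0.625, 0.781, 0.0, -0.0]
force: [-1.8, 1.8, 1.8]
opening: 0.0316
finger_force: 30.0
```

Emit:
jog_arm --targets '[[[0.002,-0.001,0],0,0],[[0.002,-0.001,0.002],0,0],[[0.002,-0.001,0.004],0,0],[[0.002,-0.001,0.004],0,0],[[0.002,-0.001,0.004],0,0]]'

```text
time_s: 8.97
ee_pos: [0.453, 0.1822, 0.1068]
tool_rot: [0.625, 0.781, -0.0, 0.0]
force: [-2.5, 0.5, 4.3]
opening: 0.0314
finger_force: 30.0
```

Emit:
jog_arm --targets '[[[0.001,-0.002,0.002],0,0],[[0.001,-0.002,0.004],0,0],[[0.001,-0.002,0.004],0,0],[[0.001,-0.002,0.004],0,0]]'

```text
time_s: 9.3
ee_pos: [0.4529, 0.1823, 0.1067]
tool_rot: [0.625, 0.781, 0.0, 0.001]
force: [-5.2, -1.2, 13.8]
opening: 0.0316
finger_force: 30.0
```

Downward motion has stalled at z = 0.1067 with 14 N, so the taper is home. I'll relax the push slightly and open.

Emit:
jog_arm --targets '[[[0,-0.001,-0.002],0,0],[[0,-0.001,-0.002],0,0],[[0,-0.001,-0.002],0,0.8],[[0,-0.001,-0.002],0,0.8],[[0,-0.001,-0.002],0,0.8],[[0,-0.001,-0.002],0,0.8],[[0,-0.001,-0.002],0,0.8],[[0,-0.001,-0.002],0,0.8],[[0,-0.001,-0.002],0,0.8],[[0,-0.001,-0.002],0,0.8],[[0,-0.001,-0.002],0,0.8],[[0,-0.001,-0.002],0,0.8]]'

```text
time_s: 10.3
ee_pos: [0.4514, 0.1824, 0.1055]
tool_rot: [0.625, 0.781, 0.0, 0.0]
force: [0.4, -0.5, 0.1]
opening: 0.0753
finger_force: 0.0
```

Emit:
jog_arm --targets '[[[0,0,-0.03],0,0.8],[[0,0,-0.08],0,0.8],[[0,0,-0.15],0,0.8],[[0,0,-0.22],0,0.8],[[0,0,-0.28],0,0.8],[[-0.06,0,-0.3],0,0.8],[[-0.12,0,-0.3],0,0.8],[[-0.18,0,-0.3],0,0.8],[[-0.18,0,-0.3],0,0.8],[[-0.18,0,-0.3],0,0.8]]'

```text
time_s: 11.13
ee_pos: [0.4713, 0.0936, 0.2555]
tool_rot: [0.626, 0.78, 0.0, -0.0]
force: [-0.7, 0.6, 0.2]
opening: 0.0754
finger_force: 0.0
```

```bash
python3 - <<'E'
from h import *
go([.4535,.1825,.25])
a=cap("scene");b=cap("side");w=cap("wrist")
bb=lambda x:(x[0][0]+x[0][2]/2,x[0][1]+x[0][3]/2)
L=lambda c:max(blobs(c,174,6),key=lambda x:x[0][4])
print(L(a),L(b),"red",tri([ray(a,*bb(L(a))),ray(b,*bb(L(b)))]))
f=lambda c,x,y,W,H,w=100,h=120:cv2.resize(c["pixels"][y:y+h,x:x+w],(W,H),interpolation=cv2.INTER_CUBIC)
save("crop3",np.hstack([f(a,405,140,250,300),f(b,241,85,250,300),f(w,240,40,300,300,180,180)]))
E
```

```text
pos [0.4713 0.0936 0.2555] yang 12.49 t 11.1333 F [-0.7  0.6  0.2] op 0.0754 tilt [-0.e+00  4.e-04 -1.e+00]
shift [0.1813 0.0038 0.011 ] turn None
([447, 191, 23, 30, 439], [457.6, 207.3]) ([282, 147, 16, 25, 293], [289.7, 160.2]) red [0.45423995 0.18227494 0.12239747]
```

View pics/crop3.png

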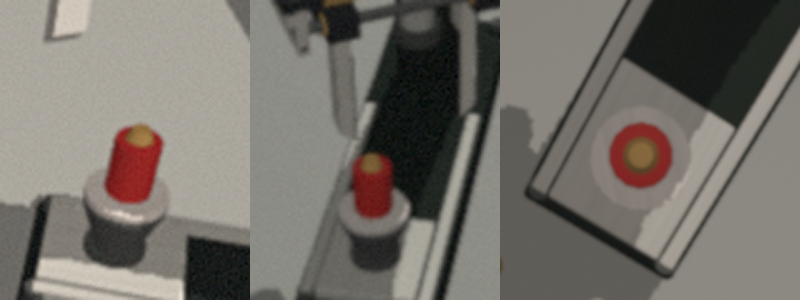

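All three views show the red mandrel upright in the cup with its flange just above the mouth. The head centre measures z = 0.122, as expected, and the gripper is clear.

```bash
python3 -c "
from rig import r
print(r.hand_in())"
```

```text
the job is handed in; nothing more can be done
None
```

The red-headed mandrel is standing upright in the press socket with its taper fully home and the gripper clear; the yellow and black mandrels were left in the rack, and the job was handed in at about 11 s.

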